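# Open the battery door of the larger chess clock

### The arm

A 6-joint arm with a two-finger parallel gripper is mounted at the origin on the work surface. World frame = base frame: x ahead of the robot, y to its left, z up, the work surface at z = 0. Lengths are in m, angles in degrees, forces in N, time in s.
With the tool pointing down it reaches from about 0.25 to 0.725 m from the base axis. Payload 4 kg.
Tool frame: the origin (TCP) lies at the very end of the fingers, on their centre line; the grasp point (between the pads) lies 19 mm behind it; z points along the fingers, y is the line along which they close (so a half turn about z gives the same grasp; the last joint's range is limited). The gripper opens to 85 mm and grips with 20 to 120 N. Pads are 22 mm wide; open, the fingers measure 114 mm over their backs; the gripper's body (76 mm by 85 mm) begins 54 mm behind the grasp point. The pads swing forward as they close: fully open they stand 13 mm farther back than shut.
Start: joints at [-72.651, 13.785, 0.286, 76.501, 0, 90], TCP at [0.149, -0.477, 0.231] pointing down, gripper open.
Joint ranges: [-155.79, 155.79], [-60.16, 107.12], [-62.33, 73.08], [-114, 123.19], [-81.49, 82.49], [-180, 180]. Speed limits (degrees/s): [159.86, 159.86, 180, 180, 180, 180].

### API

Orientations are given as [roll, pitch, yaw] about the fixed x, y, z axes, in that order (R = Rz(yaw) Ry(pitch) Rx(roll)).
In Python, from station import env gives the robot as it stands. Calls block until the motion is done:
- env.move_ptp(position, orientation): joint-space move of the TCP to a pose.
- env.move_straight(position, max_speed=0.15, rotation=None): straight line of the TCP; rotation=None keeps the orientation; max_speed is the mean speed in m/s.
- env.move_j(angles): joint-space move.
- env.gripper_to(opening, strength=None): finger opening in m; strength is the grip in N (None keeps the last); returns when the fingers have stopped.
- env.sleep(seconds).
- env.inverse_kinematics(position, orientation): joint angles nearest the present ones, or None.
- env.snapshot(name): name is "scene" or "top" or "wrist"; returns (picture, depth): 480x640x3 uint8, red, green, blue; 480x640 float32, m along the optical axis (not along the pixel's ray), 0 where there is no reading.
- env.camera_info(name): a dict with "fx", "fy", "cx", "cy" (pixels), "R" (3x3) and "t" (3): a world point X has camera coordinates R X + t; the wrist camera has in their place "tool_from_camera" (4x4, takes a point from camera to tool coordinates, whose origin is the TCP and whose axes are the flange's). Camera axes: x right, y down, z forward; pixel columns grow to the right and rows downward; lengths in m; the calibration is good to about 2 mm. A picture is of the moment at which its call begins: read the wrist's pose just before it. camera_info takes no time and is no camera call.
A pose or a line that the arm cannot do raises env.PlanningError and nothing moves.
- env.finish_job(): hands the job in; it is judged then, once.
Readings, each from a call of its own:
- env.read_clock(): time.
- env.read_q(): joint angles.
- env.read_joint_vel(): joint speeds.
- env.read_joint_efforts(): joint torques, N m.
- env.read_ee_pos(): TCP position.
- env.read_tcp_rot(): TCP orientation.
- env.read_wrist_force(): force on the tool from outside, world axes, zero at the start.
- env.read_wrist_torque(): the same for the moment, N m.
- env.read_grip_width(): finger opening in m.
- env.read_gripper_force(): force on a finger pad.
Only numpy, scipy, OpenCV 4.12 (cv2) and the standard library are available. Lean on these libraries where they do the work, as an engineer would, in place of code of your own. Each camera call takes 0.05 s, during which the arm holds its last target. There are 200 camera calls.

### The job

Two chess clocks lie face down on the setup table, ready for new batteries. On the larger clock, squeeze the release tab of the battery door inward against the rib beside it, swing the door up about its hinge by at least 60 degrees, and let go so that it stands open by itself. Leave the smaller clock lying where it is.

Things in the scene. Friction and masses are not known exactly. Their poses are not given: they have to be found in the camera images.
- door_grip (a point): Pinch point on the larger clock's door: fixed black rib (-y side) and black release tab (+y), upright, each 14 mm long (x), 26 high, 26 over both, 20 when squeezed along y. At mid-length, 13 mm below their tops, half-way when squeezed (3 mm rib-side of the middle at rest). Door shut: z up, +x from hinge to grip, within 25 deg of away from the robot. Hinge line along y, 90 mm to -x, 15.5 mm lower.
- battery_door (a joint): Hinge of the larger clock's door (67 x 70 mm plate, 4 thick, and a 12 mm wide neck with the grip), rad: 0 shut, grows as the grip end rises and swings back over the hinge, stop 1.75. Locked until the tab is in. Stiff, 0.07 N m: it stays where left. This clock is a light grey slab 130 x 220 x 50 mm, fixed in an oak cradle, its 220 side along the hinge.
- release_tab (a joint): Sprung tab of the larger clock's door, m: 0 at rest, 0.006 fully in, towards the rib (-y of door_grip). 3 N starts it, 6 N presses it home; it frees the door from 0.0035 on and springs back when let go. Keep it in until the door has lifted 0.1 rad. Beside it (+y) a fixed grey catch stands up to 11 mm below door_grip: keep the fingertips at most 8 mm below that point.
- small_clock: The smaller clock, to be left alone: a loose light grey slab 100 x 150 x 42 mm lying back up, no cradle, with a similar, smaller door and grip (top 70 mm above the table). Origin at the centre of its underside, z up, 150 mm side along y.

How it is judged (in metres and radians):
On the way:
1. the release tab of the larger clock's door is pressed in (4 mm or more) while the door is still shut (value of joint release_tab above 0.004 m and value of joint battery_door below 0.1 rad), for 0.1 s.
At the end, for the whole second after the job is handed in: The larger clock's battery door stands open by itself, at rest, at 50 degrees or more (60 asked, 10 of tolerance), its tab let go and sprung back; the smaller clock lies within 20 mm of where it was (value of joint battery_door above 0.87 rad and velocity of joint battery_door below 0.1 rad/s and value of joint release_tab below 0.002 m and distance of small_clock from where it was at the start of the episode below 0.02 m); the robot touches nothing.
It fails at once if the smaller clock is moved by more than 20 mm (distance of small_clock from where it was at the start of the episode above 0.02 m).
It also fails if it takes over 35 s, if anything falls off the work surface, if the arm or the gripper's body presses on something with over 40 N, if the wrist force passes 120 N, or if a joint passes its speed limit or range.

## Working session

There is one attempt and no reset: what is moved stays moved. The work goes in short steps, each a Python script; the robot and the scene stay as the last script left them, time stands still between calls to the robot, and variables do not carry over. Pictures are saved under pics/ and viewed, at most 10 in all, crops included, and the job is handed in when it is done.

```bash
mkdir -p pics; python3 - <<'E'
from station import env
import cv2,numpy as np
for n in("top","scene"):
    p,d=env.snapshot(n); cv2.imwrite(f"pics/{n}.png",p[...,::-1]); np.save(f"pics/{n}_d.npy",d); np.save(f"pics/{n}_p.npy",p)
    i=env.camera_info(n); print(n,{k:np.round(v,4).tolist() for k,v in i.items()})
print(env.camera_info("wrist"),env.read_clock())
E
```

```text
top {'fx': 576.6579, 'fy': 576.6579, 'cx': 314.7655, 'cy': 237.2976, 'R': [[-0.0177, -0.9995, -0.0273], [-0.9897, 0.0214, -0.1416], [0.1421, 0.0245, -0.9895]], 't': [0.0162, 0.5782, 0.9153]}
scene {'fx': 449.447, 'fy': 449.447, 'cx': 319.2839, 'cy': 239.463, 'R': [[-0.3296, 0.9441, -0.0106], [0.7694, 0.2621, -0.5825], [-0.5471, -0.2002, -0.8128]], 't': [0.2184, -0.4002, 1.1506]}
{'fx': 367.09344443341575, 'fy': 367.09344443341575, 'cx': 308.5054044923627, 'cy': 237.20502997766204, 'tool_from_camera': array([[ 2.41817945e-04, -9.63505263e-01, -2.67689277e-01,
         6.74025972e-02],
       [ 9.99999951e-01,  2.86402383e-04, -1.27507052e-04,
        -2.07425052e-04],
       [ 1.99520562e-04, -2.67689233e-01,  9.63505285e-01,
        -1.42902749e-01],
       [ 0.00000000e+00,  0.00000000e+00,  0.00000000e+00,
         1.00000000e+00]])} 0.1
```

View pics/top.png

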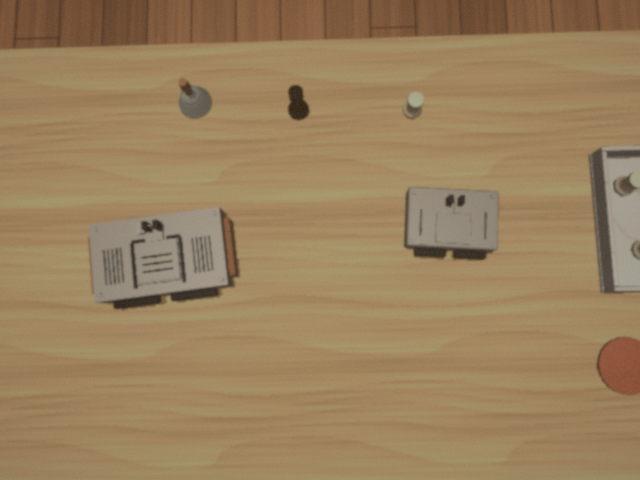

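View pics/scene.png

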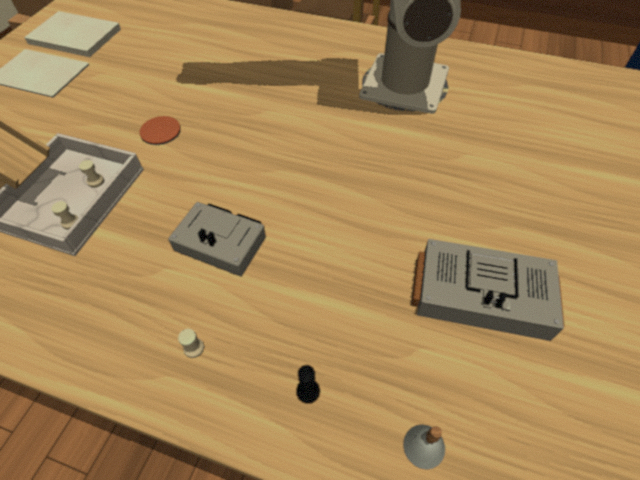

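The top view shows the larger clock at about (160,255) with its grip at about (152,227), and the smaller clock at about (452,218). In the scene view the grip is at about (493,299). Next I'll measure the slab and grip.

```bash
cat > h.py <<'E'
from station import env
import cv2,numpy as np
from scipy.spatial.transform import Rotation as Ro
def cam(n):
    i=env.camera_info(n); K=np.array([[i["fx"],0,i["cx"]],[0,i["fy"],i["cy"]],[0,0,1]])
    if n=="wrist":
        T=np.eye(4);T[:3,:3]=Ro.from_euler("xyz",env.read_tcp_rot(),degrees=True).as_matrix();T[:3,3]=env.read_ee_pos()
        W=T@np.array(i["tool_from_camera"]); return K,W[:3,:3].T,-W[:3,:3].T@W[:3,3]
    return K,np.array(i["R"]),np.array(i["t"])
def ray(c,uv):
    K,R,t=c; d=R.T@np.linalg.inv(K)@np.array([*uv,1.]); return -R.T@t,d
def onplane(c,uv,z):
    o,d=ray(c,uv); return o+d*(z-o[2])/d[2]
def bydepth(c,uv,d):
    o,r=ray(c,uv); return o+r*d
def cross(c1,uv1,c2,uv2):
    o1,d1=ray(c1,uv1);o2,d2=ray(c2,uv2)
    s=np.linalg.lstsq(np.c_[d1,-d2],o2-o1,rcond=None)[0]
    a,b=o1+s[0]*d1,o2+s[1]*d2; return (a+b)/2,np.linalg.norm(a-b)
E
python3 - <<'E'
from h import *
C={n:cam(n) for n in("top","scene")}
D={n:np.load(f"pics/{n}_d.npy") for n in C}
P={n:np.load(f"pics/{n}_p.npy") for n in C}
box={"top":(70,190,250,320),"scene":(405,230,575,345)}
for n in C:
    K,R,t=C[n]; x0,y0,x1,y1=box[n]
    v,u=np.mgrid[y0:y1,x0:x1]; d=D[n][y0:y1,x0:x1]
    X=(np.linalg.inv(K)@np.stack([u*d,v*d,d]).reshape(3,-1)-t[:,None]).T@R
    hsv=cv2.cvtColor(P[n][y0:y1,x0:x1],cv2.COLOR_RGB2HSV).reshape(-1,3)
    ok=d.ravel()>0
    slab=ok&(hsv[:,1]<50)&(X[:,2]>.04)
    zt=np.median(X[slab,2]); print(n,"top z",zt,np.percentile(X[slab,2],[5,50,95]))
    m=ok&(abs(X[:,2]-zt)<.012); r=cv2.minAreaRect(X[m,:2].astype(np.float32)*1000); print("slab rect",r)
    g=ok&(X[:,2]>zt+.016)
    if g.sum(): print("grip",g.sum(),X[g].mean(0),X[g].min(0),X[g].max(0), u.ravel()[g].mean(),v.ravel()[g].mean())
    o=cv2.resize(P[n][y0:y1,x0:x1],None,fx=4,fy=4,interpolation=cv2.INTER_CUBIC); cv2.imwrite(f"pics/{n}_c.png",o[...,::-1])
a,e=cross(C["top"],(152,227),C["scene"],(493,299));print("two-view grip",a,e)
E
```

```text
top top z 0.05142670494380433 [0.04823231 0.0514267  0.05660738]
slab rect ((554.9649047851562, 266.1499328613281), (130.9395294189453, 222.16102600097656), 6.560478687286377)
grip 138 [0.59892405 0.26968483 0.07861318] [0.59108503 0.25635278 0.06775313] [0.60714921 0.28314744 0.08487202] 149.6304347826087 224.94927536231884
scene top z 0.04998402076095419 [0.0473351  0.04998402 0.05520859]
slab rect ((555.173095703125, 268.1018981933594), (133.74815368652344, 220.65736389160156), 6.5789713859558105)
grip 174 [0.60186762 0.27225623 0.07659557] [0.59044112 0.25899051 0.06601099] [0.60917468 0.28616601 0.08285184] 495.52298850574715 296.60919540229884
two-view grip [0.5982509  0.27164778 0.06199072] 0.0013068181093311424
```

```bash
cat >> h.py <<'E'
YAW=6.56
def pose(G,th,below=.007,lead=0,dz=0):
    """TCP pos/orient for door angle th (deg), grip point G at shut; lead=tool tilt offset in door frame"""
    Z=Ro.from_euler("z",YAW,degrees=True); H=G+Z.apply([-.09,0,-.0155])
    S=Z*Ro.from_euler("y",-th,degrees=True)
    g=H+S.apply([.09,0,.0155]); R=S*Ro.from_euler("y",-lead,degrees=True)*Ro.from_euler("x",180,degrees=True)*FLIP
    return g+R.apply([0,0,below-dz]),R.as_euler("xyz",degrees=True)
FLIP=Ro.identity()
E
python3 - <<'E'
import h; from h import *
G=np.array([.6,.271-.003,.070])
for f in(0,180):
  h.FLIP=Ro.from_euler("z",f,degrees=True)
  for lead in(0,-20):
    for th,dz in[(0,.1),(0,.06),(0,0),(20,0),(40,0),(55,0),(65,0),(72,0),(72,.08)]:
      p,o=pose(G,th,lead=lead,dz=dz); q=env.inverse_kinematics(p,o); print(f,lead,th,dz,np.round(p,3),np.round(o,1),None if q is None else np.round(q,0))
E
```

```text
0 0 0 0.1 [0.6   0.268 0.163] [180.    0.    6.6] [  24.   34.   20.   77.    0. -162.]
0 0 0 0.06 [0.6   0.268 0.123] [180.    0.    6.6] [  24.   35.   17.   72.    0. -162.]
0 0 0 0 [0.6   0.268 0.063] [180.    0.    6.6] [  24.   38.   12.   64.    0. -162.]
0 0 20 0 [0.592 0.267 0.093] [180.  -20.    6.6] [  28.   23.  -12.   36.   -7. -160.]
0 0 40 0 [0.574 0.265 0.119] [180.  -40.    6.6] [  33.   14.  -34.    5.  -16. -160.]
0 0 55 0 [0.555 0.263 0.133] [180.  -55.    6.6] [  37.   15.  -49.  -24.  -25. -161.]
0 0 65 0 [0.541 0.261 0.14 ] [180.  -65.    6.6] [  41.   21.  -57.  -49.  -31. -164.]
0 0 72 0 [0.53  0.26  0.143] [180.  -72.    6.6] None
0 0 72 0.08 [0.455 0.251 0.167] [180.  -72.    6.6] None
0 -20 0 0.1 [0.632 0.272 0.157] [180.   20.    6.6] [  21.   62.   70.  118.    5. -166.]
0 -20 0 0.06 [0.618 0.27  0.12 ] [180.   20.    6.6] [  21.   58.   56.  108.    5. -166.]
0 -20 0 0 [0.598 0.268 0.063] [180.   20.    6.6] [  22.   55.   42.   97.    5. -166.]
0 -20 20 0 [0.589 0.267 0.093] [180.    0.    6.6] [  24.   35.   12.   67.    0. -162.]
0 -20 40 0 [0.572 0.
[... 1219 characters left out ...]
14.]
180 -20 0 0.06 [0.618 0.27  0.12 ] [ 180.   -20.  -173.4] [ 21.  58.  56. 108.   5.  14.]
180 -20 0 0 [0.598 0.268 0.063] [ 180.   -20.  -173.4] [22. 55. 42. 97.  5. 14.]
180 -20 20 0 [0.589 0.267 0.093] [ 180.     0.  -173.4] [24. 35. 12. 67.  0. 18.]
180 -20 40 0 [0.572 0.265 0.118] [ 180.    20.  -173.4] [ 28.  20. -13.  38.  -7.  21.]
180 -20 55 0 [0.553 0.263 0.131] [ 180.    35.  -173.4] [ 33.  12. -30.  16. -15.  22.]
180 -20 65 0 [0.539 0.261 0.138] [ 180.    45.  -173.4] [ 36.  10. -41.  -2. -20.  22.]
180 -20 72 0 [0.529 0.26  0.141] [-180.    52.  -173.4] [ 39.  10. -48. -16. -25.  21.]
180 -20 72 0.08 [0.466 0.253 0.19 ] [-180.    52.  -173.4] [ 45.  -2. -50.  -3. -29.  26.]
```

```bash
cat >> h.py <<'E'
FLIP=Ro.from_euler("z",180,degrees=True)
E
python3 - <<'E'
from h import *
G=np.array([.6,.268,.070])
import pickle
cs=[]
for k,(dz,off) in enumerate([(.14,[0,.0,0]),(.11,[-.0,.05,0])]):
    p,o=pose(G,0,dz=dz); env.move_ptp(p+off,o); env.sleep(.2)
    c=cam("wrist"); p,d=env.snapshot("wrist"); cs.append((c,p,d)); cv2.imwrite(f"pics/w{k}.png",p[...,::-1])
pickle.dump(cs,open("w.pkl","wb")); print(env.read_clock())
cv2.imwrite("pics/w.png",np.vstack([cv2.resize(c[1][60:420],(500,281)) for c in cs])[...,::-1])
E
```

```text
4.0
```

View pics/w0.png

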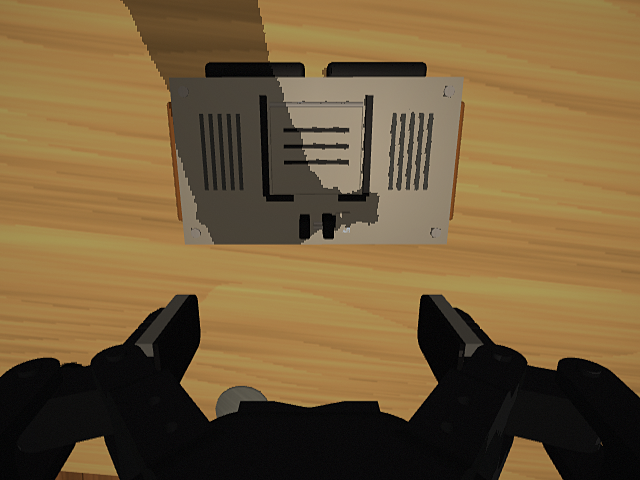

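View pics/w1.png

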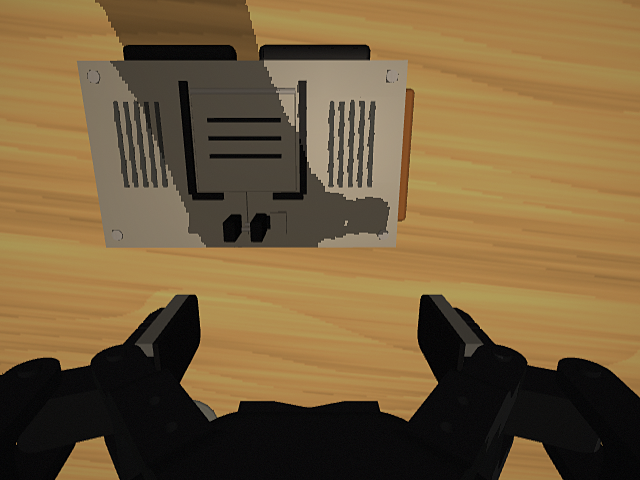

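The two wrist views show the upright rib and tab at about (305,226) and (328,226) in the first, and (232,228) and (260,228) in the second. Rib is on the left, tab on the right, and nothing blocks the approach. I'll measure their tops from both views.

```bash
python3 - <<'E'
from h import *
import pickle
cs=pickle.load(open("w.pkl","rb")); Z=Ro.from_euler("z",YAW,degrees=True)
B=[(285,205,350,250),(210,205,285,250)]; cen=[]
for (c,p,d),(x0,y0,x1,y1) in zip(cs,B):
    K,R,t=c; v,u=np.mgrid[y0:y1,x0:x1]; dd=d[y0:y1,x0:x1]
    X=((np.linalg.inv(K)@np.stack([u*dd,v*dd,dd]).reshape(3,-1)-t[:,None]).T@R)
    zt=np.percentile(X[:,2],99); m=((dd.ravel()>0)&(X[:,2]>zt-.004)).reshape(dd.shape).astype(np.uint8)
    n,l,s,ce=cv2.connectedComponentsWithStats(m); out=[]
    for i in range(1,n):
        if s[i,4]<15: continue
        Y=Z.inv().apply(X[l.ravel()==i]); out.append(ce[i]+[x0,y0]); print("blob",ce[i]+[x0,y0],"door-frame min",Y.min(0).round(4),"max",Y.max(0).round(4))
    cen.append(sorted(out,key=lambda a:a[0]))
    # slab yaw
    v,u=np.mgrid[0:270,0:640]; dd=d[:270]; X=((np.linalg.inv(K)@np.stack([u*dd,v*dd,dd]).reshape(3,-1)-t[:,None]).T@R)
    zs=np.median(X[(X[:,2]>.04)&(X[:,2]<.056),2]); m=(dd.ravel()>0)&(abs(X[:,2]-zs)<.004); print("slab z",zs,cv2.minAreaRect(X[m,:2].astype(np.float32)*1000))
T=[]
for a,b in zip(*cen): r=cross(cs[0][0],a,cs[1][0],b); T.append(r[0]); print("triang",r)
mid=np.mean(T,0); print("mid",mid,"G",mid+Z.apply([0,-.003,-.013]))
E
```

```text
blob [304.01507538 229.45226131] door-frame min [0.6193 0.19   0.0792] max [0.6334 0.1976 0.083 ]
blob [328.         229.53571429] door-frame min [0.6198 0.2079 0.0793] max [0.6332 0.2155 0.0833]
slab z 0.05067656691430196 ((554.9528198242188, 267.9803466796875), (130.53871154785156, 220.92532348632812), 6.598237991333008)
blob [229.05533597 231.24901186] door-frame min [0.6198 0.19   0.0784] max [0.6332 0.1982 0.0829]
blob [256.02371542 231.11857708] door-frame min [0.6196 0.208  0.0785] max [0.6332 0.2161 0.0828]
slab z 0.050629947330809943 ((554.9149169921875, 267.80218505859375), (130.5753631591797, 221.1022491455078), 6.62532901763916)
triang (array([0.60051039, 0.26417266, 0.07922499]), np.float64(0.00010258652089642164))
triang (array([0.59852645, 0.28205838, 0.07895332]), np.float64(0.0002521011442394668))
mid [0.59951842 0.27311552 0.07908916] G [0.59986115 0.27013516 0.06608916]
```

Depth and triangulation agree on the plan position. The rib and tab span 25.7 mm against 26 expected, and the tops are at z≈0.083. I'm going in now.

```bash
cat >> h.py <<'E'
G=Ro.from_euler("z",YAW,degrees=True).apply([.6265,.1999,.0697])
L=-10; BL=.005
E
python3 - <<'E'
from h import *
for th in (0,30,60,72): print(th,env.inverse_kinematics(*pose(G,th,BL,L)) is not None)
p,o=pose(G,0,BL,L,dz=.07); env.move_ptp(p,o)
env.gripper_to(.05,25)
p,_=pose(G,0,BL,L); env.move_straight(p,max_speed=.08); print(env.read_ee_pos()-p,env.read_wrist_force())
env.gripper_to(.0,25); env.sleep(.2)
print(env.read_grip_width(),env.read_gripper_force(),env.read_wrist_force(),env.read_clock())
p,d=env.snapshot("wrist"); cv2.imwrite("pics/g.png",p[...,::-1])
E
```

```text
0 True
30 True
60 True
72 True
[0.00056111 0.00017488 0.00068472] [0.33405317 0.34504644 0.77547847]
0.018713395805432378 28.069952130317688 [ 0.52959662 -1.42299724  5.74744518] 6.4
```

View pics/g.png

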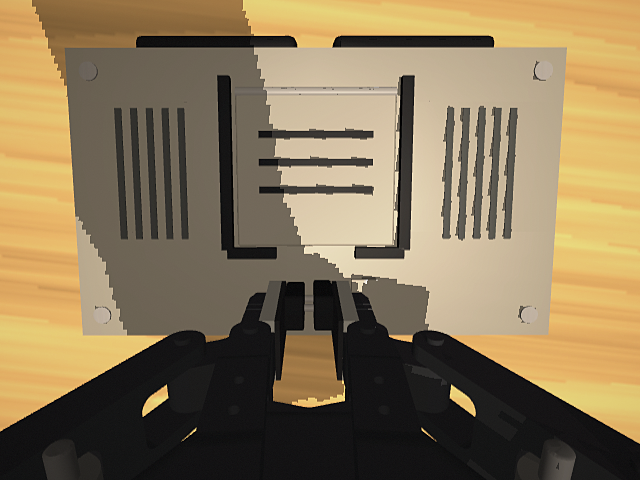

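The picture shows both fingers squeezing rib and tab at about (310,300), with the grip width at 19 mm. Now the swing, with force checks.

```bash
python3 - <<'E'
from h import *
for th in range(6,73,6):
    p,o=pose(G,th,BL,L); env.move_straight(p,max_speed=.05,rotation=o)
    f=env.read_wrist_force(); print(th,np.round(f,1),round(env.read_grip_width(),4),np.round((env.read_ee_pos()-p)*1e3,1),env.read_clock())
    if np.linalg.norm(f)>50: break
p,d=env.snapshot("wrist"); cv2.imwrite("pics/s.png",p[...,::-1])
E
```

```text
6 [ 3.3 -1.3 -0.2] 0.0188 [ 0.6 -0.2  0.8] 6.7917
12 [ 3.5 -2.7  1.1] 0.0186 [ 0.6 -0.2  0.2] 7.1333
18 [ 2.8 -3.1  1.1] 0.0186 [ 0.4 -0.2  0. ] 7.475
24 [ 3.1 -3.2  0.2] 0.0188 [ 0.3 -0.2 -0. ] 7.8167
30 [ 3.  -4.3  1.4] 0.0192 [ 0.2 -0.2 -0.1] 8.1583
36 [ 2.7 -3.8  1.4] 0.0191 [ 0.1 -0.2 -0.2] 8.5
42 [ 2.7 -3.8  2.2] 0.019 [ 0.  -0.2 -0.3] 8.8417
48 [ 2.6 -3.9  2.4] 0.0189 [-0.  -0.2 -0.5] 9.1833
54 [ 1.5 -4.3  2.6] 0.0188 [-0.1 -0.2 -0.6] 9.525
60 [ 1.5 -5.   2.9] 0.0189 [ 0.  -0.2 -0.7] 9.8667
66 [ 0.5 -5.8  4. ] 0.0188 [ 0.1 -0.2 -0.9] 10.2083
72 [ 0.9 -5.3  4.3] 0.0185 [ 0.3 -0.2 -1. ] 10.575
```

View pics/s.png

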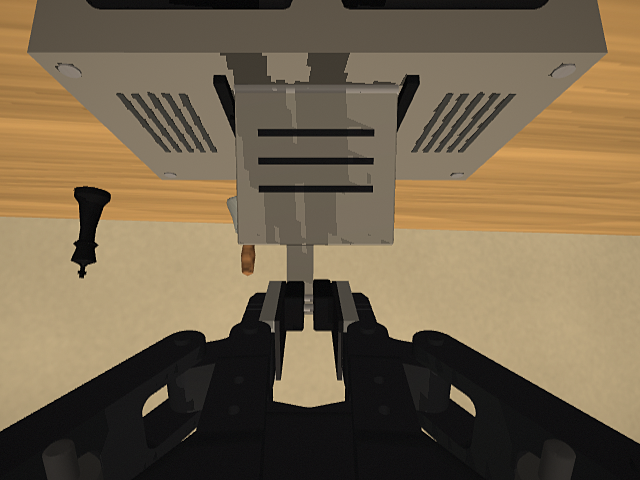

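The door is still in the fingers at about (310,300), and the plate has swung up with the tool to about 72°. I'll release it and back away along the tool axis.

```bash
python3 - <<'E'
from h import *
env.gripper_to(.05); env.sleep(.2)
p,o=pose(G,72,BL,L,dz=.08)
try: env.move_straight(p,max_speed=.08)
except env.PlanningError as e:
    print(e); p,o=pose(G,72,BL,L,dz=.05); env.move_straight(p,max_speed=.08)
env.sleep(.3); print(env.read_wrist_force(),env.read_ee_pos(),env.read_clock())
for n in("scene","wrist"):
    p,d=env.snapshot(n); cv2.imwrite(f"pics/end_{n}.png",p[...,::-1])
E
```

```text
[0.09576564 0.17257009 0.05222983] [0.45748775 0.25365866 0.17951562] 12.6833
```

View pics/end_wrist.png

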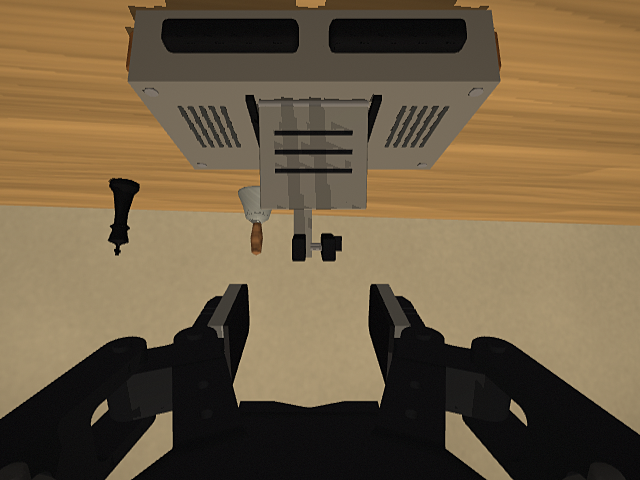

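View pics/end_scene.png

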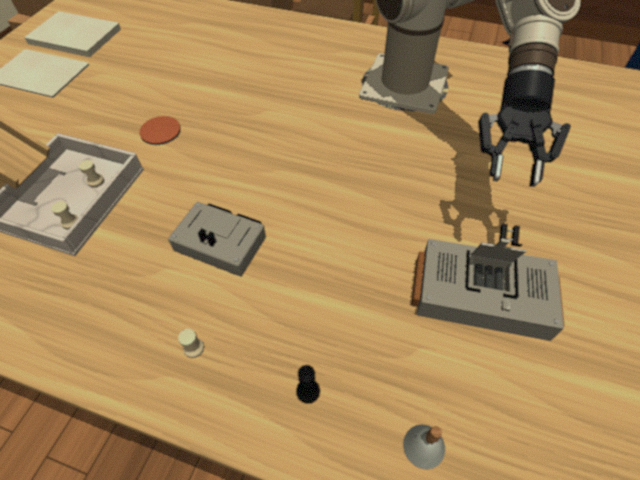

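The wrist view shows the door standing open, with the tab sprung back at (331,246) beside the rib at (298,246). The scene view shows the smaller clock unmoved at (218,238), and the gripper is clear of everything.

```bash
python3 -c "
from station import env
print(env.finish_job(),env.read_clock())"
```

```text
the job is handed in; nothing more can be done
the job is handed in; nothing more can be done
```

The larger clock's battery door stands open by itself at about 72° (taken from the arm's path, not measured afterwards) with its tab sprung back; the smaller clock was not touched, and the job was handed in at about 13 s, with no verdict returned.

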